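# Gauge the seal gap of a shut bread drawer

## Robot

A 7-joint arm with a two-finger parallel gripper is mounted at the origin on the work surface. World frame = base frame: x ahead of the robot, y to its left, z up, the work surface at z = 0. Lengths are in m, angles in degrees, forces in N, time in s.
With the tool pointing down it reaches from about 0.425 to 0.875 m from the base axis. Payload 4.7 kg.
Tool frame: the origin (TCP) lies between the finger pads; the fingertips stand 11 mm ahead of it and the grasp point (between the pads) lies 8 mm behind it (env.tcp_to_tips is the distance from the TCP to the fingertips, in m); z points along the fingers, y is the line along which they close (so a half turn about z gives the same grasp; the last joint's range is limited). The gripper opens to 87 mm and grips with 3 to 60 N. Pads are 19 mm wide; open, the fingers measure 117 mm over their backs; the gripper's body (75 mm by 190 mm) begins 51 mm behind the grasp point.
Start: joints at [-75.51, 18.392, -4.016, 83.108, 1.295, 78.541, -3.26], TCP at [0.154, 0.632, 0.234] pointing down, gripper open.
Joint ranges: [-163.93, 163.93], [-17.29, 119.83], [-79.2, 71.16], [3.27, 140.29], [-89.18, 269.18], [5.43, 117.66], [-154.24, 154.24]. Speed limits (degrees/s): [147.25, 147.25, 180, 180, 180, 180, 180].

## Interface

Orientations are given as [roll, pitch, yaw] about the fixed x, y, z axes, in that order (R = Rz(yaw) Ry(pitch) Rx(roll)).
In Python, from cell import env, viewer gives the robot as it stands.
- The arm moves only by the tool step_arm, never from a script. Its arguments are lists of equal length, an entry for each row: "delta_pos": the shift along the tool's x, y, z in units of 0.2 m (1.0 is 0.2 m), a list of three; "rot": the turn, a rotation vector about the tool's x, y, z in units of 1.5 rad (1.0 is 1.5 rad), a list of three; "gripper": the gripper command: -1 is shut, 1 is fully open, values between are in proportion. A call has 1 to 20 rows; each row is the pose to reach, as a shift and turn from the pose commanded when the call began, along the tool's axes at that moment; what a row does not reach only later rows make up. A row lasts 1/8 s, in which the tool goes at most 62.5 mm and 10.7 degrees, less where a joint would pass 70% of its speed; a pose out of reach is approached as far as the arm can. A call with a number of a shift or a turn outside -1 to 1 is refused whole. A call with a gripper value outside its range is refused whole. The fingers move at their own pace and stop on an object; "squeeze" is the grip in N (left out, the last holds). Time passes only in rows, so rows that repeat a pose let the fingers close. It gives the time, the measured TCP pose, the force, the opening and the grip force at its end, in the units of the state.
- env.get_obs(): the state, without advancing time (a new reading comes with each control period).
- viewer.read_camera(name): name is "scene" or "top" or "wrist"; returns a dict with "img" (480x640x3 uint8, red, green, blue), "fx", "fy", "cx", "cy" (pixels), "dist" ([k1, k2, p1, p2, k3] as OpenCV has them; the pictures are not rectified), "pose" (4x4, takes a point from camera to world coordinates). Camera axes: x right, y down, z forward; pixel columns grow to the right and rows downward; lengths in m; the calibration is good to about 2 mm. A picture is of the moment at which its call begins. There is no depth.
- env.sign_off(): hands the job in; it is judged then, once.
The state is a dict: "time_s": time; "qpos": joint angles; "joint_velocities": joint speeds; "effort": joint torques, N m; "tool_pos": TCP position; "tool_rot": TCP orientation; "force": force on the tool from outside, world axes, zero at the start; "wrist_torque": the same for the moment, N m; "grip_width": finger opening in m; "grasp_force": force on a finger pad.
Only numpy, scipy, OpenCV 4.12 (cv2) and the standard library are available. Lean on these libraries where they do the work, as an engineer would, in place of code of your own. Each camera call takes 0.05 s, during which the arm holds its last target. There are 200 camera calls.

## Task

Push the loaded drawer of the bread box fully shut and leave it shut. Then draw the tapered steel gauge (the one with the flat rectangular handle) out of the wooden block and slide its blade straight down into the gap along the top of the box, between the drawer front and the sprung seal plate behind it, until it drags snugly between the two: pressing the seal plate back a millimetre or two, not forced in up to the handle. Finish while still holding the gauge upright at that depth, do not let go of it, and leave the spreader in the block and all the other things where they are.

Things in the scene. Friction and masses are not known exactly. Their poses are not given: they have to be found in the camera images.
- bread_box: fixed wooden bread box, 260 mm wide (y), 140 mm high, reaching 200 mm back (+x) from its origin. Origin: on the worktop, mid-width, in the plane of the seal plate's front face at rest. x points to the back, away from the drawer front; y along the gap; z up. The seal plate and the gap in front of it reach down to z = 75 mm
- gap_mouth (a point): middle of the gap's mouth (drawer shut): x = -3 mm, y = 0, z = 140 mm in the box's frame, axes as the box's; fixed. Shut, the gap is 6 mm wide over the box's whole width: x = -6 mm (drawer front's rear face) to 0 (seal plate). Its top 6 mm are flared by 45 degree bevels to 18 mm, so the parallel faces start at z = 134 mm
- drawer (a joint): how far the drawer stands open, m: 0 fully shut (hard stop), at most 0.13; starts 0.04 to 0.085 open; opens to the box's -x, stays where it is left, takes about 9 N to slide. Its front is a board 260 mm wide, 16 mm thick, from z = 4 to 140 mm; tins stand in the drawer behind it
- drawer_front (a point): centre of the drawer front's outer face, 70 mm above the worktop; moves with the drawer, axes as the box's (outside is -x). With the drawer shut it is at x = -22 mm in the box's frame. A brass knob, 26 mm across, stands out 32 mm here; the face beside it is plain
- seal_plate (a joint): how far the sprung aluminium seal plate (260 mm wide, 65 mm deep, behind the drawer front) is pressed back to the box's +x, m: 0 at rest, stop at 0.005; spring 2 N per mm on top of 1 N preload
- gauge: tapered steel gauge, about 0.12 kg. Flat rectangular handle 20 (x) by 34 (y) by 50 mm high with a dark round spot; below it a blade 24 mm wide (y), 75 mm long, 3 mm thick (x) at the tip, growing evenly on both faces to 10.5 mm at the handle. Origin: centre of the handle's underside, z up, blade to -z. Starts upright, handle on the block's top, blade hidden in the slot
- gauge_tip (a point): middle of the blade's tip, 75 mm below the gauge's origin. With the blade upright and its thickness across the gap, it first touches both plates when the tip is about 36 mm below the box's top; every 10 mm deeper presses the seal plate back 1 mm. Snug is 1 to 2.5 mm (pushing down then takes some 3 to 8 N)
- block: fixed dark wooden block 90 (x) by 160 (y) by 95 mm high, with two slots 13 by 27 mm, 85 mm deep, at y = +45 and -45 mm: one holds the gauge, the other the spreader, either way round. Origin: centre of the underside
- spreader: spreader with a round wooden handle 22 mm across standing 72 mm above the block, in the other slot; stays there. Origin: underside of its collar, on the block's top
- mug: a white ceramic mug, 80 mm across, 90 mm high; a bystander. Origin: centre of the underside
- mill: a dark wooden pepper mill, 54 mm across, 146 mm high; a bystander. Origin: centre of the underside
- tin: a steel can, 66 mm across, 60 mm high; a bystander. Origin: centre of the underside
- bowl: a blue ceramic bowl, 130 mm across, 50 mm high; a bystander. Origin: centre of the underside
- jar: an amber glass jar, 52 mm across, 60 mm high, standing on the rear left of the bread box's top; a bystander. Origin: centre of the underside
- spoon: a wooden spoon, 200 mm long, lying flat; a bystander. Origin: on its underside, mid-length
Things that resemble listed ones, but are neither listed nor needed, are in the scene too. Of the things shaped like the gauge, the steel one is meant.

How it is judged (in metres and radians):
On the way, in this order (a step that is already met when the one before it is completed fails the run):
1. the drawer is fully shut (within 3 mm) while the gauge still stands in the block (value of joint drawer below 0.003 m and distance of gauge from where it was at the start of the episode below 0.02 m), for 0.2 s.
2. the gauge is drawn clear of the block (z of gauge_tip in the frame of block above 0.095 m), for 0.1 s.
3. the blade has entered the gap from above, 20 mm or more below the box's top (y of gauge_tip in the frame of bread_box between -0.115 and 0.115 m and x of gauge_tip in the frame of bread_box between -0.01 and 0.006 m and z of gauge_tip in the frame of bread_box below 0.12 m), for 0.1 s.
At the end, for the whole second after the job is handed in: Drawer shut (within 3 mm); gauge blade in the gap, tip 36 to 72 mm below the box's top, upright and along the gap within 0.12 rad, bearing on the plates (over 1.5 N), seal plate pressed back 0.7 to 3.1 mm; gauge still (under 10 mm/s) and gripped by the fingers (over 4 N) (value of joint drawer below 0.003 m and value of joint seal_plate between 0.0007 and 0.0031 m and contact force between gauge and bread_box above 1.5 N and contact force between gauge and the fingers above 4 N and y of gauge_tip in the frame of bread_box between -0.115 and 0.115 m and x of gauge_tip in the frame of bread_box between -0.01 and 0.006 m and z of gauge_tip in the frame of bread_box between 0.068 and 0.104 m and angle between gauge's own z axis and vertical below 0.12 rad and angle between the y axis of gauge and the y axis of bread_box, either way round below 0.12 rad and linear speed of gauge below 0.01 m/s); the arm keeps its last pose, push and grip.
It fails at once if a bystander is shifted by more than 30 mm, or the spreader by more than 15 mm (distance of any of mug, mill, tin, bowl, jar, spoon from where it was at the start of the episode above 0.03 m or distance of spreader from where it was at the start of the episode above 0.015 m).
It fails at once if the gauge is forced in: the seal plate is pressed back more than 3.8 mm (value of joint seal_plate above 0.0038 m).
It also fails if it takes over 58 s, if anything falls off the work surface, if the arm or the gripper's body presses on something with over 40 N, if the wrist force passes 120 N, or if a joint passes its speed limit or range.

## Working session

There is one attempt and no reset: what is moved stays moved. The work goes in short steps, Python scripts to look and compute and a tool call to move; the robot and the scene stay as the last step left them, time stands still between calls to the robot, and variables do not carry over. Pictures are saved under pics/ and viewed, at most 10 in all, crops included, and the job is handed in when it is done.

Besides the shell and the picture viewer there is one more tool, called after "Call:" as a command line: name --argument value ..., lists and objects as JSON in quotes. step_arm: Moves the arm, as the interface text tells. Shifts and turns lie within -1 to 1; 1 stands for 0.2 m of shift or 1.5 rad of turn. Its arguments: {"type":"object","properties":{"delta_pos":{"type":"array"},"rot":{"type":"array"},"gripper":{"type":"array"},"squeeze":{"type":"number"}},"required":["delta_pos","rot","gripper"]}

```bash
ls; mkdir -p pics
cat > h.py <<'E'
import numpy as np, cv2
from cell import env, viewer
from scipy.spatial.transform import Rotation as R
def cam(n):
    c=viewer.read_camera(n); c['K']=np.array([[c['fx'],0,c['cx']],[0,c['fy'],c['cy']],[0,0,1.]]); c['dist']=np.array(c['dist'],float); c['pose']=np.array(c['pose']); return c
def save(c,f): cv2.imwrite('pics/'+f,c['img'][:,:,::-1])
def onz(c,uv,z):
    p=cv2.undistortPoints(np.array(uv,float).reshape(-1,1,2),c['K'],c['dist']).reshape(-1,2)
    d=np.c_[p,np.ones(len(p))]@c['pose'][:3,:3].T; o=c['pose'][:3,3]
    return o+d*((np.asarray(z)-o[2])/d[:,2])[:,None]
def proj(c,P):
    T=np.linalg.inv(c['pose']); 
    return cv2.projectPoints(np.array(P,float).reshape(-1,3),cv2.Rodrigues(T[:3,:3])[0],T[:3,3],c['K'],c['dist'])[0].reshape(-1,2)
E
python3 - <<'E'
from h import *
import pickle
for n in('scene','top'):
    c=cam(n);save(c,n+'1.png');pickle.dump(c,open(n+'1.pkl','wb'));print(n,c['pose'].round(3).tolist(),c['fx'])
print(env.get_obs())
E
```

```text
pics
scene [[0.961, 0.179, -0.212, 0.778], [0.277, -0.569, 0.774, -0.916], [0.018, -0.803, -0.596, 0.793], [0.0, 0.0, 0.0, 1.0]] 445.0321357990653
top [[0.019, -0.991, 0.136, 0.297], [-1.0, -0.019, 0.005, -0.054], [-0.002, -0.136, -0.991, 1.779], [0.0, 0.0, 0.0, 1.0]] 580.1323645602238
{'time_s': 0.1, 'qpos': array([-75.51102547,  18.43345281,  -4.01712866,  83.16857582,
         1.29446613,  78.53877409,  -3.25957133]), 'joint_velocities': array([-0.05446274, -0.08342069, -0.00865392, -0.12963788,  0.06398589,
        0.01320933, -0.03607646]), 'effort': array([-2.34248164e-04, -4.92571557e+01, -4.05881759e-01, -3.13400066e+01,
       -6.42717490e-02,  3.94950632e-02,  6.27914915e-05]), 'tool_pos': array([0.15365211, 0.63109538, 0.23258066]), 'tool_rot': array([-1.79904404e+02,  4.36910558e-03,  1.66322476e+02]), 'force': array([ 0.27948225,  0.17338537, -0.00226783]), 'wrist_torque': array([0.00108886, 0.01453127, 0.0390748 ]), 'grasp_force': 0.0, 'grip_width': 0.08721733850407866}
```

View pics/scene1.png

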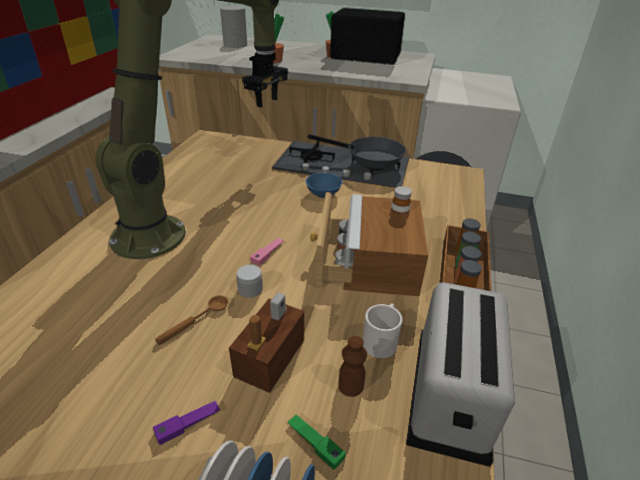

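View pics/top1.png

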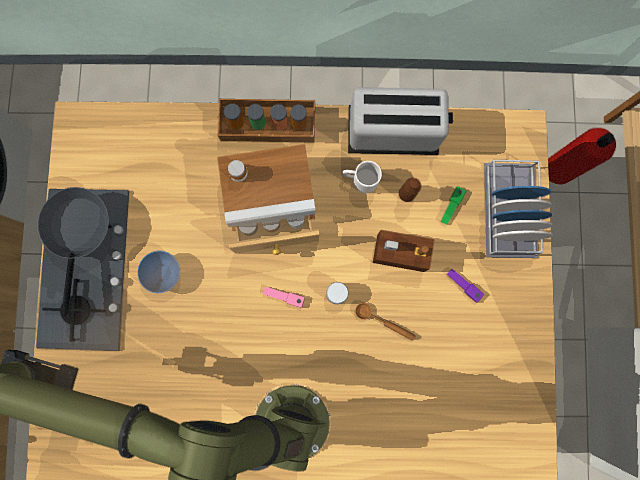

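The scene picture shows the open drawer and the block. The steel gauge handle is at about (278,306) and the spreader at (255,330). In the top view the box is at about (218–315, 147–225), the drawer front at about (228–318, 235–248), the knob at (276,252), the gauge at (391,244) and the spreader at (424,252).

Run:
```python
import cv2,numpy as np
a=cv2.imread('pics/top1.png'); 
c1=cv2.resize(a[140:265,210:325],None,fx=4.3,fy=4.3,interpolation=cv2.INTER_CUBIC)
c2=cv2.resize(a[220:285,365:442],None,fx=4,fy=4,interpolation=cv2.INTER_CUBIC)
o=np.zeros((c1.shape[0],c1.shape[1]+c2.shape[1]-0,3),np.uint8);o[:,:c1.shape[1]]=c1;o[:c2.shape[0],c1.shape[1]:]=c2
o=o[:600,:800];print(o.shape,c1.shape);cv2.imwrite('pics/crop1.png',o)
```

```text
(538, 800, 3) (538, 494, 3)
```

View pics/crop1.png

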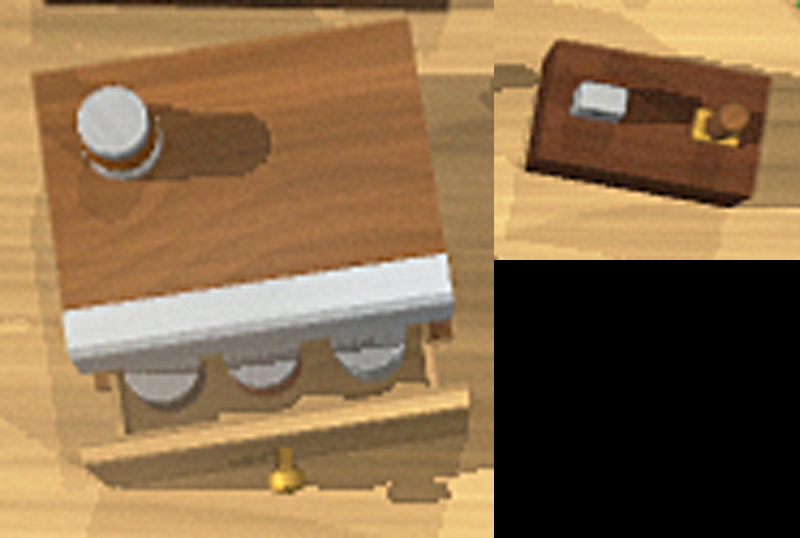

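Crop: the box's rear corners are at (33,72) and (409,18), the wood/plate line runs (63,308)–(445,254), and the drawer front's top edge runs (82,458)–(468,393). The gauge handle is at about (601,97).

Run:
```python
from h import *
import pickle
c=pickle.load(open('top1.pkl','rb'))
f=lambda L:np.array(L)/4.3+[210,140]
g=lambda L:(np.array(L)-[494,0])/4+[365,220]
b=onz(c,f([(33,72),(409,18),(63,308),(445,254),(77,355),(452,300)]),.14);print(b.round(3))
y=b[0]-b[1];print('w',np.linalg.norm(y),'yaw',np.degrees(np.arctan2(-y[0],y[1])), np.linalg.norm(b[2]-b[3]),np.linalg.norm(b[2]-b[0]),np.linalg.norm(b[4]-b[0]))
d=onz(c,f([(82,458),(468,393),(92,466),(468,408)]),.14);print('drawer',d.round(3))
k=onz(c,g([(560,40),(772,75),(752,192),(538,158)]),.095);print('block',k.round(3),k.mean(0),np.linalg.norm(np.diff(k,axis=0),axis=1))
h=onz(c,g([(583,81),(628,88),(624,114),(578,106)]),.145);print('gauge',h.round(3),h.mean(0),np.linalg.norm(np.diff(h,axis=0),axis=1))
y=k[0]+k[3]-k[1]-k[2];print('byaw',np.degrees(np.arctan2(-y[0],y[1])))
s=pickle.load(open('scene1.pkl','rb'))
yw=np.radians(7.5)
```

```text
[[ 0.771  0.229  0.14 ]
 [ 0.813 -0.025  0.14 ]
 [ 0.608  0.202  0.14 ]
 [ 0.65  -0.053  0.14 ]
 [ 0.576  0.192  0.14 ]
 [ 0.618 -0.058  0.14 ]]
w 0.25822965305387713 yaw 9.43253299736916 0.2584076078232215 0.1650124754333141 0.1981434934658307
drawer [[ 0.507  0.186  0.14 ]
 [ 0.556 -0.07   0.14 ]
 [ 0.502  0.179  0.14 ]
 [ 0.546 -0.07   0.14 ]]
block [[ 0.57  -0.255  0.095]
 [ 0.547 -0.411  0.095]
 [ 0.461 -0.395  0.095]
 [ 0.483 -0.239  0.095]] [ 0.51531452 -0.32485784  0.095     ] [0.15800929 0.08800146 0.15823747]
gauge [[ 0.533 -0.265  0.145]
 [ 0.529 -0.297  0.145]
 [ 0.51  -0.294  0.145]
 [ 0.515 -0.262  0.145]] [ 0.52163001 -0.27950922  0.145     ] [0.03241409 0.01893607 0.0331715 ]
byaw -8.197136574079684
```

Call:
step_arm --delta_pos '[[-0.19,-0.2,0],[-0.38,-0.4,0],[-0.57,-0.6,0],[-0.76,-0.81,0],[-0.76,-0.81,0]]' --rot '[[0,0,0],[0,0,0],[0,0,0],[0,0,0],[0,0,0]]' --gripper '[[-1],[-1],[-1],[-1],[-1]]' --squeeze 20

```text
$.gripper[0]: bad value
```

Call:
step_arm --delta_pos '[[-0.19,-0.2,0],[-0.38,-0.4,0],[-0.57,-0.6,0],[-0.76,-0.81,0],[-0.76,-0.81,0]]' --rot '[[0,0,0],[0,0,0],[0,0,0],[0,0,0],[0,0,0]]' --gripper '[[-1],[-1],[-1],[-1],[-1]]'

```text
$.gripper[0]: bad value
```

Call:
step_arm --delta_pos '[[-0.19,-0.2,0],[-0.38,-0.4,0],[-0.57,-0.6,0],[-0.76,-0.81,0],[-0.76,-0.81,0],[-0.76,-0.81,0],[-0.76,-0.81,0],[-0.76,-0.81,0]]' --rot '[[0,0,0.11],[0,0,0.22],[0,0,0.33],[0,0,0.44],[0,0,0.55],[0,0,0.66],[0,0,0.778],[0,0,0.778]]' --gripper '[[-1],[-1],[-1],[-1],[-1],[-1],[-1],[-1]]'

```text
$.gripper[0]: bad value
```

Gripper entries must be plain numbers.

Call:
step_arm --delta_pos '[[-0.19,-0.2,0],[-0.38,-0.4,0],[-0.57,-0.6,0],[-0.76,-0.81,0],[-0.76,-0.81,0]]' --rot '[[0,0,0],[0,0,0],[0,0,0],[0,0,0],[0,0,0]]' --gripper '[-1,-1,-1,-1,-1]' --squeeze 20

```text
time_s: 0.72
tool_pos: [0.2665, 0.4341, 0.2336]
tool_rot: [-179.9, 0.1, 165.9]
force: [-0.8, 0.5, 0.6]
grip_width: 0.0449
grasp_force: 0.0
```

Call:
step_arm --delta_pos '[[-0.19,-0.2,0],[-0.38,-0.4,0],[-0.57,-0.6,0],[-0.76,-0.81,0],[-0.76,-0.81,0]]' --rot '[[0,0,0],[0,0,0],[0,0,0],[0,0,0],[0,0,0]]' --gripper '[-1,-1,-1,-1,-1]'

```text
time_s: 1.35
tool_pos: [0.3745, 0.2416, 0.2337]
tool_rot: [-180.0, 0.0, 165.9]
force: [-0.3, 1.0, -0.7]
grip_width: 0.0019
grasp_force: 0.0
```

Call:
step_arm --delta_pos '[[-0.19,-0.2,0],[-0.38,-0.4,0],[-0.57,-0.6,0],[-0.76,-0.81,0],[-0.76,-0.81,0],[-0.76,-0.81,0],[-0.76,-0.81,0],[-0.76,-0.81,0]]' --rot '[[0,0,0.11],[0,0,0.22],[0,0,0.33],[0,0,0.44],[0,0,0.55],[0,0,0.66],[0,0,0.778],[0,0,0.778]]' --gripper '[-1,-1,-1,-1,-1,-1,-1,-1]'

```text
time_s: 2.35
tool_pos: [0.4819, 0.0531, 0.2333]
tool_rot: [-180.0, -0.0, 99.7]
force: [-0.0, 1.0, 0.0]
grip_width: 0.0003
grasp_force: 0.0
```

Call:
step_arm --delta_pos '[[0,0,0.25],[0,0,0.5],[0,0,0.61],[0,0,0.61],[0,0.08,0.61],[0,0.15,0.61],[0,0.2,0.61],[0,0.25,0.61],[0,0.3,0.61],[0,0.3,0.61]]' --rot '[[0,0,0],[0,0,0],[0,0,0],[0,0,0],[0,0,0],[0,0,0],[0,0,0],[0,0,0],[0,0,0],[0,0,0]]' --gripper '[-1,-1,-1,-1,-1,-1,-1,-1,-1,-1]'

```text
time_s: 3.6
tool_pos: [0.541, 0.0621, 0.1126]
tool_rot: [-179.9, -0.0, 99.5]
force: [-3.4, 0.2, 4.0]
grip_width: 0.0006
grasp_force: 2.4
```

Call:
step_arm --delta_pos '[[0,0.015,0],[0,0.03,0],[0,0.045,0],[0,0.045,0]]' --rot '[[0,0,0],[0,0,0],[0,0,0],[0,0,0]]' --gripper '[-1,-1,-1,-1]'

```text
time_s: 4.1
tool_pos: [0.5487, 0.0634, 0.1125]
tool_rot: [-179.8, -0.1, 99.5]
force: [-7.8, 1.0, 7.9]
grip_width: 0.0004
grasp_force: 4.5
```

Call:
step_arm --delta_pos '[[0,0.01,0],[0,0.02,0],[0,0.03,0],[0,0.03,0]]' --rot '[[0,0,0],[0,0,0],[0,0,0],[0,0,0]]' --gripper '[-1,-1,-1,-1]'

```text
time_s: 4.6
tool_pos: [0.5545, 0.0644, 0.1125]
tool_rot: [-179.8, -0.1, 99.5]
force: [-7.8, -0.3, 7.8]
grip_width: 0.0004
grasp_force: 4.8
```

Call:
step_arm --delta_pos '[[0,0.01,0],[0,0.02,0],[0,0.02,0]]' --rot '[[0,0,0],[0,0,0],[0,0,0]]' --gripper '[-1,-1,-1]'

```text
time_s: 4.97
tool_pos: [0.5584, 0.0651, 0.1125]
tool_rot: [-179.8, -0.1, 99.5]
force: [-8.2, 0.4, 8.6]
grip_width: 0.0004
grasp_force: 4.8
```

Call:
step_arm --delta_pos '[[0,0.01,0],[0,0.02,0],[0,0.02,0]]' --rot '[[0,0,0],[0,0,0],[0,0,0]]' --gripper '[-1,-1,-1]'

```text
time_s: 5.35
tool_pos: [0.5623, 0.0658, 0.1125]
tool_rot: [-179.8, -0.1, 99.5]
force: [-8.0, 0.8, 7.3]
grip_width: 0.0002
grasp_force: 4.8
```

Call:
step_arm --delta_pos '[[0,0.01,0],[0,0.02,0],[0,0.02,0]]' --rot '[[0,0,0],[0,0,0],[0,0,0]]' --gripper '[-1,-1,-1]'

```text
time_s: 5.72
tool_pos: [0.5642, 0.0661, 0.1125]
tool_rot: [-179.5, -0.1, 99.5]
force: [-15.1, -0.6, 13.3]
grip_width: 0.0003
grasp_force: 8.7
```

Call:
step_arm --delta_pos '[[0,0.01,0],[0,0.02,0],[0,0.02,0]]' --rot '[[0,0,0],[0,0,0],[0,0,0]]' --gripper '[-1,-1,-1]'

```text
time_s: 6.1
tool_pos: [0.5642, 0.0661, 0.1125]
tool_rot: [-179.0, -0.2, 99.5]
force: [-27.8, -2.2, 24.4]
grip_width: 0.0005
grasp_force: 15.9
```

Call:
step_arm --delta_pos '[[0,-0.1,0],[0,-0.25,0],[0,-0.25,-0.3],[0,-0.25,-0.6],[0,-0.25,-0.9],[0,-0.25,-1],[0,-0.25,-1]]' --rot '[[0,0,0],[0,0,0],[0,0,0],[0,0,0],[0,0,0],[0,0,0],[0,0,0]]' --gripper '[-1,-1,1,1,1,1,1]'

```text
time_s: 6.98
tool_pos: [0.5237, 0.0585, 0.3139]
tool_rot: [179.7, -0.0, 99.5]
force: [-0.2, 0.1, -0.6]
grip_width: 0.0424
grasp_force: 0.0
```

Run:
```python
from h import *
import pickle
for n in('wrist','top','scene'):
    c=cam(n);save(c,n+'2.png');pickle.dump(c,open(n+'2.pkl','wb'))
    if n=='wrist':print(c['pose'].round(3).tolist(),c['fx'])
    print(proj(c,[[.5947,.0693,.14]]))
o=env.get_obs();print(o['tool_pos'],o['tool_rot'],o['force'])
```

```text
[[0.986, 0.159, 0.045, 0.512], [0.165, -0.957, -0.24, 0.124], [0.005, 0.244, -0.97, 0.466], [0.0, 0.0, 0.0, 1.0]] 353.52753872179005
[[397.32914118 222.89118108]]
[[270.62369095 217.03761799]]
[[346.79889214 218.18074724]]
[0.52178756 0.05825106 0.31011171] [-1.79879821e+02  1.45408575e-02  9.94734337e+01] [ 0.64058714  0.29497782 -1.0839451 ]
```

View pics/wrist2.png

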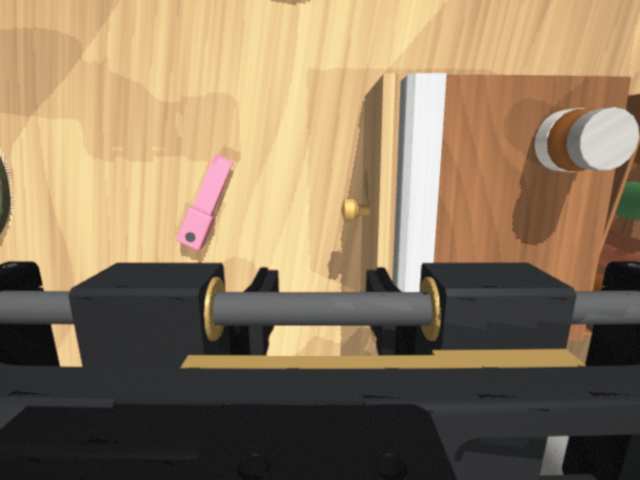

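Wrist picture: the drawer is shut, its top edge at about x=382–397 and the dark gap at about x=400. The seal plate spans 405–440, and the far-left corner of the box is at about (390–410,73). I'll zoom in.

Run:
```python
import cv2,numpy as np
a=cv2.imread('pics/wrist2.png')
c1=cv2.resize(a[62:132,365:455],None,fx=7,fy=7,interpolation=cv2.INTER_CUBIC)[:,:]
cv2.imwrite('pics/crop2.png',c1)
g=cv2.cvtColor(a,cv2.COLOR_BGR2GRAY)
for r in(100,150,200,240):print(r,g[r,372:450].tolist())
```

```text
100 [102, 99, 97, 97, 100, 101, 101, 102, 104, 110, 142, 188, 203, 204, 204, 207, 208, 211, 214, 220, 222, 217, 193, 175, 171, 174, 176, 158, 117, 98, 99, 102, 113, 132, 166, 196, 203, 204, 202, 201, 203, 206, 220, 238, 243, 243, 243, 242, 241, 242, 243, 243, 242, 241, 242, 242, 242, 242, 243, 243, 243, 243, 243, 242, 242, 241, 242, 242, 241, 241, 241, 237, 211, 157, 137, 137, 134, 135]
150 [99, 97, 98, 101, 102, 104, 105, 107, 129, 182, 204, 209, 209, 213, 212, 210, 213, 216, 220, 218, 202, 184, 177, 177, 175, 153, 118, 102, 100, 103, 115, 141, 185, 205, 204, 204, 207, 206, 209, 214, 232, 240, 242, 244, 243, 243, 242, 243, 244, 244, 243, 244, 245, 244, 244, 242, 243, 244, 244, 245, 244, 243, 242, 242, 242, 242, 242, 240, 229, 177, 133, 129, 126, 122, 123, 123, 127, 129]
200 [102, 102, 104, 106, 108, 110, 123, 166, 200, 212, 214, 215, 213, 211, 211, 214, 219, 218, 205, 189, 181, 178, 171, 147, 116, 100, 97, 102, 119, 150, 187, 201, 201, 202, 205, 208, 209, 223, 233, 237, 239, 241, 241, 242, 243, 243, 242, 243, 243, 244, 244, 242, 240, 240, 242, 244, 242, 241, 241, 240, 241, 242, 241, 240, 236, 215, 159, 131, 124, 121, 126, 129, 132, 135, 138, 138, 137, 140]
240 [101, 104, 107, 110, 110, 133, 185, 215, 219, 219, 217, 214, 210, 212, 215, 218, 209, 197, 186, 181, 175, 157, 124, 102, 98, 103, 117, 147, 181, 198, 203, 203, 203, 201, 205, 222, 232, 238, 239, 240, 240, 243, 243, 244, 244, 242, 242, 243, 242, 241, 240, 240, 242, 241, 240, 241, 241, 242, 242, 242, 242, 240, 222, 168, 133, 127, 127, 126, 126, 127, 130, 132, 133, 134, 134, 135, 137, 134]
```

View pics/crop2.png

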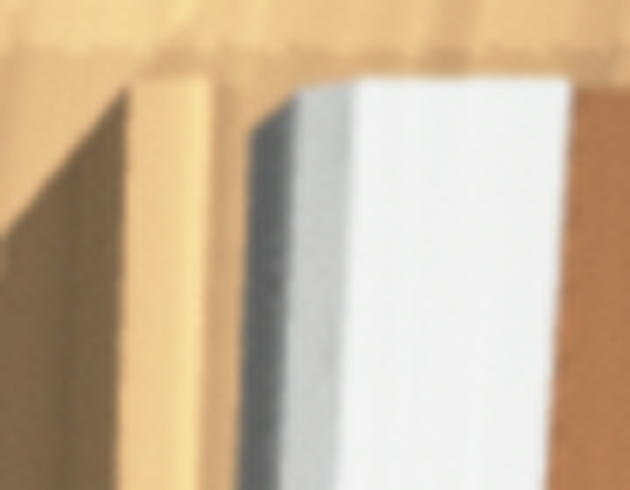

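Crop: all the gap edges can be made out: the drawer's outer edge, both bevels, the dark gap and the plate's rear edge. I'll fit the box pose to them and check it against the second top picture.

Run:
```python
from h import *
import pickle
c=pickle.load(open('wrist2.pkl','rb'))
E={100:(382.3,394,399.9,405.7,414.3),150:(380.6,392.5,397.6,403.6,411.7),200:(378.8,390.5,395.5,401.3,408.8),240:(377.5,388.8,393.7,399.2,406.7)}
X=[-.022,-.012,-.006,0,.006];Z=[.14,.14,.134,.134,.14]
P=[];xs=[]
for r,e in E.items():
    P.append(onz(c,[(u,r) for u in e],np.array(Z)));xs+=X
P=np.vstack(P)[:,:2];xs=np.array(xs)
from scipy.optimize import least_squares
f=lambda q:P@[np.cos(q[0]),np.sin(q[0])]-q[1]-xs
s=least_squares(f,[.164,.6]);print(np.degrees(s.x[0]),s.x[1],(f(s.x)*1000).round(1).reshape(-1,5))
yw=s.x[0]
# far-left corner of plate (445,73.5),(410,73)
L=onz(c,[(415,73.3),(446,73.5)],.14);print(L,L[:,:2]@[-np.sin(yw),np.cos(yw)]-.13)
# top view check
t=pickle.load(open('top2.pkl','rb'))
ex=np.array([np.cos(yw),np.sin(yw)]);ey=np.array([-ex[1],ex[0]])
yc=np.mean(L[:,:2]@ey)-.13
O=ex*s.x[1]+ey*yc;print('O',O)
im=t['img'].copy()
for x,y in[(-.022,.13),(-.022,-.13),(.006,.13),(.006,-.13),(.2,.13),(.2,-.13)]:
    p=proj(t,[[*(O+ex*x+ey*y),.14]])[0];print(x,y,p.round(1));im[int(round(p[1])),int(round(p[0]))]=[255,0,0]
G=[.5216,-.2795]
cv2.imwrite('pics/crop3.png',cv2.resize(im[140:240,210:325],None,fx=5,fy=5,interpolation=cv2.INTER_NEAREST)[:,:,::-1])
```

```text
9.765991642504563 0.601986860939941 [[-0.2  0.1  0.5 -0.3 -0.2]
 [-0.3  0.5  0.3 -0.1 -0.2]
 [-0.4  0.5  0.4 -0.1 -0.4]
 [-0.4  0.5  0.4 -0.2 -0.4]]
[[0.58176134 0.2002525  0.14      ]
 [0.60824319 0.20475543 0.14      ]] [-0.03133042 -0.03138472]
O [0.59858234 0.0712086 ]
-0.022 0.13 [226.2 229.9]
-0.022 -0.13 [315.9 216.4]
0.006 0.13 [225.  220.4]
0.006 -0.13 [314.4 206.9]
0.2 0.13 [216.4 155.8]
0.2 -0.13 [304.4 142.7]
```

View pics/crop3.png

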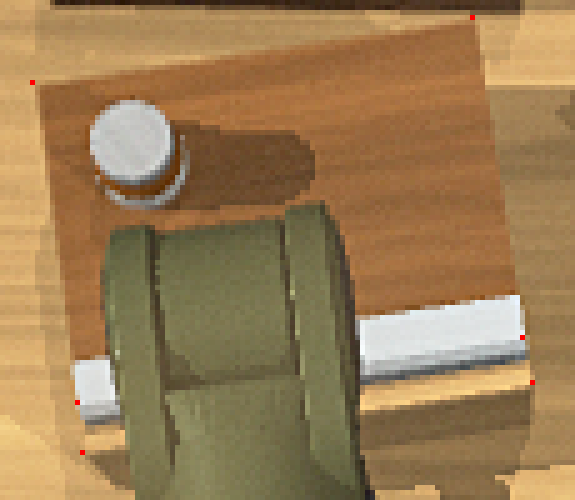

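The drawer is shut and the top view agrees with the wrist fit within about 4 mm. Next is the gauge: I'll hover with it in the wrist camera's view.

Call:
step_arm --delta_pos '[[-0.25,-0.05,0],[-0.5,-0.1,0],[-0.75,-0.15,0],[-0.97,-0.19,0.05],[-0.97,-0.19,0.05]]' --rot '[[0,0,0],[0,0,0],[0,0,0],[0,0,0],[0,0,0]]' --gripper '[1,1,1,1,1]'

```text
time_s: 7.75
tool_pos: [0.5147, -0.1439, 0.2995]
tool_rot: [-179.8, 0.1, 99.0]
force: [0.2, -0.1, -0.3]
grip_width: 0.0867
grasp_force: 0.0
```

Call:
step_arm --delta_pos '[[-0.25,-0.05,0],[-0.5,-0.1,0],[-0.75,-0.15,0],[-0.97,-0.19,0.05],[-0.97,-0.19,0.05],[-0.97,-0.19,0.05],[-0.97,-0.19,0.05]]' --rot '[[0,0,0.1],[0,0,0.2],[0,0,0.206],[0,0,0.206],[0,0,0.206],[0,0,0.206],[0,0,0.206]]' --gripper '[1,1,1,1,1,1,1]'

```text
time_s: 8.62
tool_pos: [0.5121, -0.3348, 0.2913]
tool_rot: [-180.0, -0.1, 81.9]
force: [1.0, -0.3, -0.4]
grip_width: 0.0875
grasp_force: 0.0
```

Run:
```python
from h import *
import pickle
c=cam('wrist');save(c,'wrist3.png');pickle.dump(c,open('wrist3.pkl','wb'))
o=env.get_obs();print(o['tool_pos'],o['tool_rot'],o['force'])
yw=np.radians(-8.2);ex=np.array([np.cos(yw),np.sin(yw)]);ey=np.array([-ex[1],ex[0]])
print(proj(c,[[*(np.array([.5216,-.2795])+ex*x+ey*y),.145] for x,y in[(-.01,-.017),(.01,-.017),(.01,.017),(-.01,.017)]]).round(1))
```

```text
[ 0.5120489  -0.33506812  0.29156344] [ 1.79975280e+02 -6.69107743e-02  8.19258583e+01] [ 0.51665085 -0.9183195   0.08101745]
[[312.3 182.8]
 [336.1 182.8]
 [336.6 141. ]
 [312.1 140.9]]
```

View pics/wrist3.png

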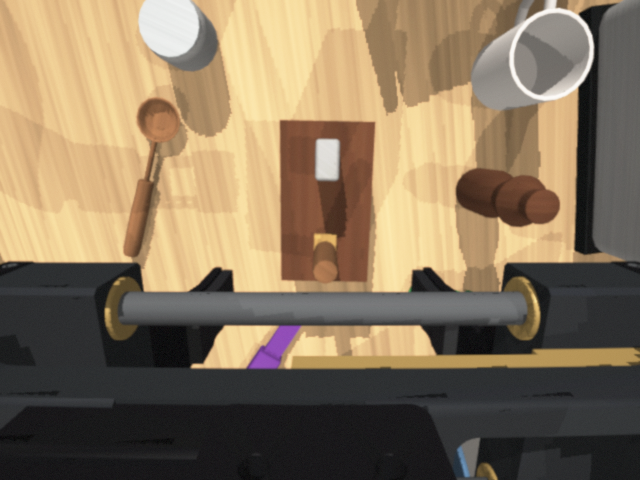

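The handle's top face is at about x 316–340, y 139–181, roughly 3 px right of the prediction. The spreader is at (325,258) and the grip axis is parallel to the block.

Run:
```python
from h import *
import pickle
c=pickle.load(open('wrist3.pkl','rb'));o=env.get_obs()
m=(c['img'][125:200,300:355].min(2)>110).astype(np.uint8)
ct=max(cv2.findContours(m,0,1)[0],key=cv2.contourArea)
r=cv2.minAreaRect(ct);b=cv2.boxPoints(r)+[300,125];print(r,b.round(1).tolist())
P=onz(c,b,.145);print(P.round(4),np.linalg.norm(np.diff(P,axis=0),axis=1));ctr=P.mean(0)
e=max([P[1]-P[0],P[2]-P[1]],key=np.linalg.norm);print('ctr',ctr,'yaw',np.degrees(np.arctan2(e[1],e[0]))%180)
d=ctr-o['tool_pos'];print('tool',R.from_euler('xyz',o['tool_rot'],degrees=True).inv().apply(d))
```

```text
((27.0, 34.0), (42.0, 24.0), 90.0) [[315.0, 138.0], [339.0, 138.0], [339.0, 180.0], [315.0, 180.0]]
[[ 0.5168 -0.2593  0.145 ]
 [ 0.5361 -0.262   0.145 ]
 [ 0.5317 -0.2958  0.145 ]
 [ 0.5118 -0.2929  0.145 ]] [0.01957342 0.03399697 0.02010486]
ctr [ 0.5241246  -0.27751152  0.145     ] yaw 82.56722185416889
tool [0.05851094 0.00380865 0.14663352]
```

Call:
step_arm --delta_pos '[[0.15,0.01,0.1],[0.292,0.02,0.3],[0.292,0.02,0.55],[0.292,0.02,0.75],[0.292,0.02,0.87],[0.292,0.02,0.87],[0.292,0.02,0.87]]' --rot '[[0,0,0],[0,0,0],[0,0,0],[0,0,0],[0,0,0],[0,0,0],[0,0,0]]' --gripper '[1,1,1,1,1,1,1]'

```text
time_s: 9.55
tool_pos: [0.5244, -0.2796, 0.1189]
tool_rot: [179.9, 0.0, 81.8]
force: [0.2, -0.1, 1.4]
grip_width: 0.0867
grasp_force: 0.0
```

Call:
step_arm --delta_pos '[[0,0,0],[0,0,0],[0,0,0],[0,0,0],[0,0,0],[0,0,0],[0,0,0],[0,0,0]]' --rot '[[0,0,0],[0,0,0],[0,0,0],[0,0,0],[0,0,0],[0,0,0],[0,0,0],[0,0,0]]' --gripper '[-1,-1,-1,-1,-1,-1,-1,-1]' --squeeze 45

```text
time_s: 10.55
tool_pos: [0.5235, -0.2797, 0.1175]
tool_rot: [180.0, -0.0, 81.8]
force: [1.2, -0.5, -0.2]
grip_width: 0.0198
grasp_force: 45.0
```

Call:
step_arm --delta_pos '[[0,0,-0.08],[0,0,-0.2],[0,0,-0.35],[0,0,-0.5],[0,0,-0.65],[0,0,-0.8],[0,0,-0.9],[0,0,-0.9]]' --rot '[[0,0,0],[0,0,0],[0,0,0],[0,0,0],[0,0,0],[0,0,0],[0,0,0],[0,0,0]]' --gripper '[-1,-1,-1,-1,-1,-1,-1,-1]'

```text
time_s: 11.55
tool_pos: [0.5238, -0.2806, 0.2998]
tool_rot: [179.8, 0.0, 81.7]
force: [-0.2, 0.1, -1.0]
grip_width: 0.0199
grasp_force: 45.0
```

Call:
step_arm --delta_pos '[[0.2,0.02,0],[0.45,0.04,0],[0.7,0.06,0],[0.82,0.074,0],[0.82,0.074,0]]' --rot '[[0,0,0],[0,0,0],[0,0,0],[0,0,0],[0,0,0]]' --gripper '[-1,-1,-1,-1,-1]'

```text
time_s: 12.18
tool_pos: [0.5616, -0.1166, 0.2964]
tool_rot: [-179.9, -0.0, 82.0]
force: [-0.9, 0.1, -1.4]
grip_width: 0.0197
grasp_force: 45.0
```

Call:
step_arm --delta_pos '[[0.2,0.02,0],[0.45,0.04,0],[0.7,0.06,0],[0.82,0.074,0],[0.82,0.074,0.1],[0.82,0.074,0.2],[0.82,0.074,0.2],[0.82,0.074,0.2]]' --rot '[[0,0,-0.07],[0,0,-0.14],[0,0,-0.21],[0,0,-0.21],[0,0,-0.21],[0,0,-0.21],[0,0,-0.21],[0,0,-0.21]]' --gripper '[-1,-1,-1,-1,-1,-1,-1,-1]'

```text
time_s: 13.18
tool_pos: [0.6001, 0.0395, 0.2583]
tool_rot: [180.0, 0.0, 99.7]
force: [-0.6, -0.6, -1.0]
grip_width: 0.0194
grasp_force: 45.0
```

Run:
```python
from h import *
import pickle
o=env.get_obs();print(o['tool_pos'],o['tool_rot'],o['force'])
ims=[]
for n in('wrist','scene'):
    c=cam(n);save(c,n+'4.png');pickle.dump(c,open(n+'4.pkl','wb'));ims.append(c['img'])
    print(proj(c,[o['tool_pos'],o['tool_pos']-[0,0,.0975]]))
w=cv2.resize(ims[0][60:360,200:440],None,fx=1.66,fy=1.66,interpolation=cv2.INTER_CUBIC)
s=cv2.resize(ims[1][150:300,290:430],None,fx=2.8,fy=2.8,interpolation=cv2.INTER_CUBIC)
h=max(len(w),len(s));o=np.zeros((h,w.shape[1]+s.shape[1],3),np.uint8);o[:len(w),:w.shape[1]]=w;o[:len(s),w.shape[1]:]=s
print(o.shape);cv2.imwrite('pics/v4.png',o[:,:,::-1])
```

```text
[0.60012186 0.0394945  0.25831875] [1.79953550e+02 2.40266140e-02 9.96888524e+01] [-0.6060257  -0.61703645 -1.00478729]
[[322.45341581 296.79636007]
 [322.14191809 242.60696871]]
[[349.1419656  184.71518534]
 [346.77317261 217.83091117]]
(498, 790, 3)
```

View pics/v4.png

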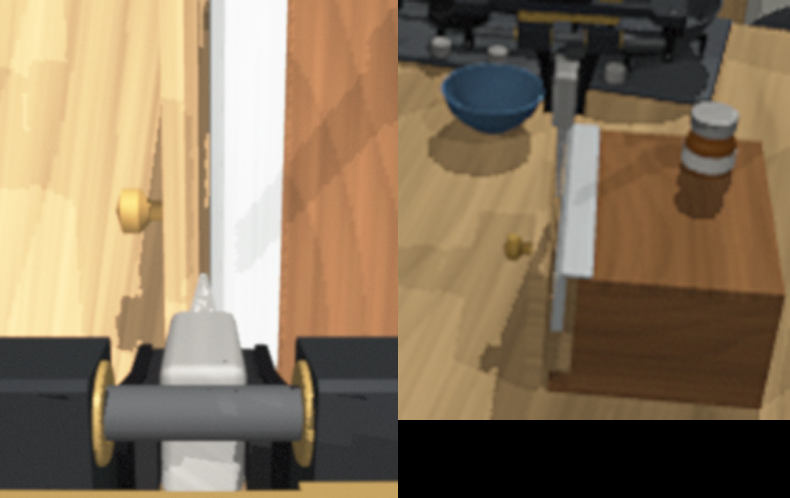

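The gauge is held upright with its tip at crop (204,278), in line with the dark gap at about x=205. Next I measure the offset precisely.

Run:
```python
from h import *
import pickle
c=pickle.load(open('wrist4.pkl','rb'))
g=cv2.cvtColor(c['img'],cv2.COLOR_RGB2GRAY)
for r in(90,140,190,215):print(r,g[r-1:r+2,290:350].mean(0).astype(int).tolist())
for r in(226,230,234,240):print('tip',r,g[r,308:338].tolist())
ex=np.array([np.cos(np.radians(9.77)),np.sin(np.radians(9.77))]);ey=np.array([-ex[1],ex[0]])
for y in(.1,.05,.0):
  print(y,[proj(c,[[*(ex*(.602+x)+ey*(-.0314+y)),z]])[0].round(1).tolist() for x,z in((-.022,.14),(-.012,.14),(-.006,.134),(0,.134),(.006,.14),(.035,.14))])
```

```text
90 [205, 206, 207, 208, 207, 205, 209, 217, 218, 218, 219, 220, 220, 220, 220, 222, 224, 227, 229, 226, 213, 189, 184, 184, 186, 186, 189, 189, 175, 140, 115, 116, 119, 120, 118, 121, 141, 186, 212, 217, 215, 216, 216, 214, 221, 237, 247, 249, 250, 250, 250, 250, 249, 249, 250, 250, 250, 250, 250, 250]
140 [189, 188, 193, 195, 178, 149, 150, 179, 201, 207, 207, 206, 208, 208, 206, 204, 205, 210, 214, 215, 203, 185, 171, 168, 170, 179, 186, 189, 180, 148, 121, 119, 119, 125, 142, 151, 157, 188, 212, 216, 215, 218, 219, 220, 225, 238, 246, 248, 248, 249, 249, 248, 248, 249, 250, 250, 249, 249, 250, 250]
190 [124, 132, 134, 134, 135, 135, 136, 148, 183, 206, 210, 211, 211, 209, 207, 206, 204, 206, 210, 213, 211, 196, 180, 173, 172, 171, 178, 188, 187, 157, 123, 118, 118, 119, 119, 122, 141, 182, 210, 214, 214, 216, 215, 215, 223, 236, 243, 245, 245, 246, 246, 247, 247, 247, 246, 246, 245, 242, 239, 237]
215 [138, 135, 133, 132, 132, 131, 131, 137, 163, 195, 210, 212, 212, 213, 209, 206, 204, 204, 208, 211, 212, 201, 185, 175, 176, 182, 187, 190, 187, 163, 128, 116, 116, 119, 121, 122, 1
[... 352 characters left out ...]
197, 203, 201, 190, 175, 164, 186, 210, 217, 218, 218, 218, 221, 229, 239, 244, 246]
tip 234 [209, 220, 225, 221, 208, 201, 196, 194, 189, 191, 192, 195, 199, 204, 219, 224, 220, 205, 196, 205, 214, 218, 217, 217, 218, 221, 229, 239, 244, 246]
tip 240 [207, 210, 212, 207, 201, 199, 197, 197, 194, 199, 206, 210, 211, 210, 206, 201, 199, 194, 195, 195, 204, 213, 218, 218, 218, 220, 230, 239, 244, 246]
0.1 [[296.1, 54.3], [310.3, 54.2], [318.9, 56.4], [327.2, 56.4], [335.9, 54.2], [377.1, 54.3]]
0.05 [[297.3, 128.1], [310.9, 128.0], [319.1, 128.5], [327.1, 128.5], [335.4, 128.0], [374.9, 128.0]]
0.0 [[298.4, 196.0], [311.5, 195.9], [319.3, 194.9], [327.0, 194.9], [334.9, 195.9], [372.7, 195.9]]
```

Prediction and edges agree within 0.3 px. The TCP is at x_box ≈ -3.9 mm, while the seated blade wants about -2.2 mm. I'll shift 1.5 mm and go down to about 30 mm.

Call:
step_arm --delta_pos '[[0,0.008,0],[0,0.008,0.05],[0,0.008,0.1],[0,0.008,0.15],[0,0.008,0.2],[0,0.008,0.25],[0,0.008,0.25]]' --rot '[[0,0,0],[0,0,0],[0,0,0],[0,0,0],[0,0,0],[0,0,0],[0,0,0]]' --gripper '[-1,-1,-1,-1,-1,-1,-1]'

```text
time_s: 14.15
tool_pos: [0.6009, 0.0409, 0.2065]
tool_rot: [-179.9, 0.0, 99.8]
force: [0.0, 0.4, -0.8]
grip_width: 0.0193
grasp_force: 45.0
```

Call:
step_arm --delta_pos '[[0,0,0.02],[0,0,0.04],[0,0,0.05],[0,0,0.05]]' --rot '[[0,0,0],[0,0,0],[0,0,0],[0,0,0]]' --gripper '[-1,-1,-1,-1]'

```text
time_s: 14.65
tool_pos: [0.6011, 0.0408, 0.1972]
tool_rot: [-180.0, 0.0, 99.8]
force: [-0.9, -0.1, -1.8]
grip_width: 0.0197
grasp_force: 45.0
```

Call:
step_arm --delta_pos '[[0,0,0.015],[0,0,0.03],[0,0,0.03],[0,0,0.03]]' --rot '[[0,0,0],[0,0,0],[0,0,0],[0,0,0]]' --gripper '[-1,-1,-1,-1]'

```text
time_s: 15.15
tool_pos: [0.6013, 0.0409, 0.1912]
tool_rot: [-180.0, 0.0, 99.8]
force: [-0.8, -0.2, -2.5]
grip_width: 0.0195
grasp_force: 45.0
```

Call:
step_arm --delta_pos '[[0,0,0.015],[0,0,0.03],[0,0,0.03],[0,0,0.03]]' --rot '[[0,0,0],[0,0,0],[0,0,0],[0,0,0]]' --gripper '[-1,-1,-1,-1]'

```text
time_s: 15.65
tool_pos: [0.6016, 0.0409, 0.1855]
tool_rot: [180.0, 0.0, 99.8]
force: [-0.6, -0.4, -0.5]
grip_width: 0.0197
grasp_force: 45.0
```

Run:
```python
from h import *
import pickle
c=cam('wrist');o=env.get_obs();print(o['tool_pos'],o['tool_rot'],o['force'],o['wrist_torque'])
g=cv2.cvtColor(c['img'],cv2.COLOR_RGB2GRAY)
ex=np.array([np.cos(np.radians(9.77)),np.sin(np.radians(9.77))]);ey=np.array([-ex[1],ex[0]])
for y in(.08,.05,.03):
  q=[proj(c,[[*(ex*(.602+x)+ey*(-.0314+y)),z]])[0].round(1).tolist() for x,z in((-.022,.14),(-.012,.14),(-.006,.134),(0,.134),(.006,.14),(.035,.14))]
  r=int(round(q[0][1]));print(q);print(r,g[r-1:r+2,288:378].mean(0).astype(int).tolist())
s=cam('scene');v=np.zeros((420,760,3),np.uint8)
a=cv2.resize(c['img'][60:270,240:430],None,fx=2,fy=2);b=cv2.resize(s['img'][160:300,290:416],None,fx=3,fy=3,interpolation=cv2.INTER_CUBIC)
v[:,:380]=a;v[:420,380:758]=b;cv2.imwrite('pics/v5.png',v[:,:,::-1])
```

```text
[0.60154325 0.04091169 0.18549344] [1.79975037e+02 3.17023293e-03 9.98013106e+01] [-0.36324226  0.12830565 -0.50959403] [-0.16638569  0.2188379   0.02745867]
[[284.2, 62.1], [303.5, 62.1], [315.3, 64.8], [326.6, 64.8], [338.4, 62.1], [394.4, 62.4]]
62 [216, 217, 218, 219, 219, 219, 219, 219, 220, 222, 224, 227, 228, 227, 219, 200, 184, 180, 182, 184, 184, 182, 183, 186, 191, 193, 183, 150, 117, 127, 158, 170, 152, 121, 105, 103, 102, 102, 104, 110, 134, 163, 176, 177, 176, 175, 175, 176, 177, 178, 178, 181, 199, 227, 237, 238, 238, 239, 240, 239, 239, 238, 238, 237, 238, 238, 239, 239, 239, 239, 239, 238, 238, 239, 240, 240, 239, 238, 238, 238, 238, 238, 238, 238, 240, 241, 240, 239, 239, 238]
[[285.5, 122.6], [304.1, 122.6], [315.5, 123.4], [326.4, 123.4], [337.8, 122.6], [391.9, 122.8]]
123 [219, 220, 221, 222, 221, 221, 220, 219, 219, 221, 223, 225, 228, 228, 227, 220, 202, 190, 187, 188, 187, 186, 185, 186, 188, 193, 189, 159, 114, 99, 109, 117, 118, 117, 117, 118, 118, 117, 116, 118, 137, 164, 175, 178, 176, 175, 177, 179, 180, 180, 180, 189, 220, 233, 235, 235, 236, 237, 238, 238, 237, 235, 236, 237, 238, 239, 240, 239, 238, 238, 239, 240, 240, 241, 241, 239, 237, 236, 235, 236, 237, 238, 239, 240, 240, 239, 238, 238, 236, 236]
[[286.3, 160.7], [304.5, 160.7], [315.7, 160.4], [326.3, 160.4], [337.4, 160.7], [390.2, 160.8]]
161 [206, 206, 207, 207, 208, 208, 206, 204, 202, 202, 205, 209, 211, 213, 214, 211, 195, 175, 168, 169, 168, 168, 165, 165, 166, 169, 169, 148, 116, 101, 108, 115, 117, 117, 118, 130, 164, 186, 186, 165, 168, 196, 208, 206, 204, 204, 207, 210, 211, 211, 211, 218, 227, 233, 234, 234, 236, 237, 237, 236, 236, 235, 237, 238, 239, 239, 239, 238, 238, 238, 239, 239, 241, 240, 240, 237, 235, 231, 225, 221, 222, 224, 226, 224, 221, 220, 220, 218, 217, 217]
```

View pics/v5.png

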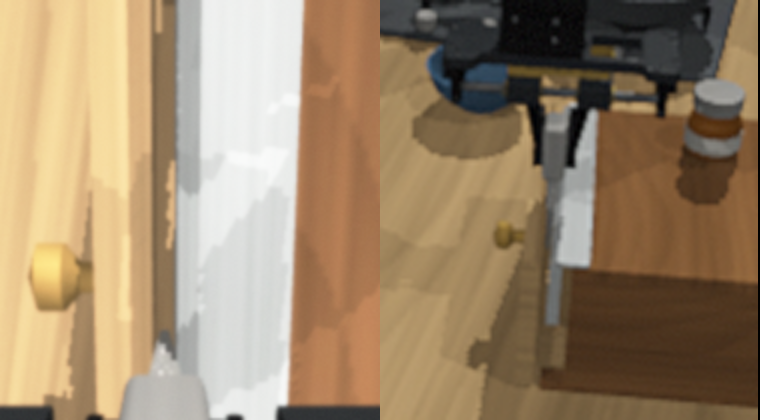

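The pictures show the blade in the gap and the drawer front's edges unmoved. The plate edges are shifted about 1.9 px, so the plate is pressed back roughly 1.0 mm. I'll go 6 mm deeper.

Call:
step_arm --delta_pos '[[0,0,0.015],[0,0,0.03],[0,0,0.03],[0,0,0.03],[0,0,0.03],[0,0,0.03]]' --rot '[[0,0,0],[0,0,0],[0,0,0],[0,0,0],[0,0,0],[0,0,0]]' --gripper '[-1,-1,-1,-1,-1,-1]'

```text
time_s: 16.5
tool_pos: [0.6018, 0.041, 0.1796]
tool_rot: [179.9, 0.0, 99.8]
force: [1.1, 0.2, 1.1]
grip_width: 0.0198
grasp_force: 45.0
```

Run:
```python
from h import *
c=cam('wrist');o=env.get_obs();print(o['tool_pos'],o['tool_rot'],o['force'])
g=cv2.cvtColor(c['img'],cv2.COLOR_RGB2GRAY).astype(float)
ex=np.array([np.cos(np.radians(9.77)),np.sin(np.radians(9.77))]);ey=np.array([-ex[1],ex[0]])
for y in(.08,.05,.03):
  q=[proj(c,[[*(ex*(.602+x)+ey*(-.0314+y)),z]])[0].round(1).tolist() for x,z in((-.022,.14),(-.012,.14),(-.006,.134),(0,.134),(.006,.14))]
  r=int(round(q[0][1]));print(q);print(r,g[r-1:r+2,298:348].mean(0).astype(int).tolist())
```

```text
[0.60174601 0.04095348 0.17963671] [1.79947157e+02 3.22712760e-03 9.98004324e+01] [1.62536408 0.0908499  1.82503457]
[[282.5, 59.4], [302.5, 59.3], [314.7, 62.2], [326.3, 62.2], [338.5, 59.4]]
59 [227, 228, 226, 219, 200, 184, 180, 181, 183, 183, 182, 183, 185, 188, 192, 189, 163, 122, 114, 148, 172, 166, 136, 105, 93, 93, 93, 93, 94, 95, 105, 131, 161, 174, 176, 176, 175, 176, 175, 176, 178, 177, 178, 190, 224, 236, 238, 238, 238, 240]
[[283.9, 121.8], [303.2, 121.8], [314.9, 122.6], [326.2, 122.6], [337.9, 121.8]]
122 [225, 227, 228, 226, 220, 202, 189, 186, 187, 187, 186, 185, 185, 187, 191, 193, 174, 136, 104, 104, 113, 117, 117, 117, 117, 119, 118, 118, 115, 113, 115, 143, 169, 177, 178, 176, 176, 176, 178, 178, 174, 176, 185, 213, 230, 235, 235, 235, 237, 237]
[[284.8, 161.1], [303.6, 161.1], [315.1, 160.7], [326.0, 160.7], [337.5, 161.1]]
161 [208, 211, 213, 215, 212, 196, 175, 167, 168, 169, 168, 165, 163, 164, 168, 169, 154, 127, 104, 99, 109, 116, 117, 117, 117, 130, 163, 187, 188, 168, 141, 147, 164, 169, 170, 174, 188, 201, 204, 202, 204, 209, 217, 227, 233, 233, 234, 235, 236, 237]
```

```bash
python3 -c "
from cell import env
print(env.sign_off())"
```

```text
the job is handed in; nothing more can be done
None
```

The job is handed in, with no verdict shown: the drawer is shut and I am still gripping the gauge upright in the gap, tip roughly 55 mm down, with the seal plate pressed back about 1.5 mm by the last wrist picture.

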